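# Put the media reactor back in service

## Task

The media reactor has been cleaned and is ready to run again. Lock its lid by turning the bar clockwise until it clicks home in line with the pipe ports, and only then switch on its pump: turn the isolator that is off fully to on, its handle pointing up the slope. Leave the other isolator on, disturb nothing else on the bench, and let go when you are done.

Things in the scene. Friction and masses are not known exactly. Their poses are not given: they have to be found in the camera images.
- reactor: Media reactor: clear upright cylinder, 110 mm across, on a bolted 144 mm foot, with a grey 140 mm collar (170 mm high) and quarter-turn lid. Origin: centre of the foot's underside, z up. Two pipe ports leave low along -x and +x and turn down 100 mm from the axis. A black spring latch sticks out of the collar (on the side at 120 degrees from +x towards +y) to 111 mm from the axis, below 190 mm.
- lid_turn (a joint): Turn of the lid, rad: 0 = unlocked (bar across the line of the ports), 1.571 = locked (bar in line with the ports), at the stop. Grows clockwise seen from above. Starts between 0 and 0.45. Friction 0.05 N m; from 1.27 a spring pin resists (0.2 N m) up to 1.45, then drops behind a lug on the rim and snaps the lid on to 1.571. The lid cannot lift off.
- lid_grip (a point): Middle of the lid's raised black bar, on the turning axis, 214 mm above the table. Bar 110 mm long, 16 mm thick, its top 14 mm above this point. The top of the lid itself (132 mm across) lies 20 to 26 mm below this point and is nearly flat. Axes turn with the lid: z up, y along the bar.
- pump_isolator: Grey rotary isolator box, 118 x 90 x 55 mm, bolted on a sloping steel stand, 130 x 96 mm in plan; the box's top edge is 137 mm high. Origin: centre of the stand's underside; x level, away from the robot side; z up. The face rises along +x at 30 degrees from level: its outward normal leans 30 degrees from vertical towards -x. This one is the reactor pump's, off at the start.
- pump_handle (a joint): Handle of the reactor pump's isolator, rad: 0 = off (blade level across the box, pointer to the box's +y), 1.571 = on (blade in line with the slope, pointer uphill). Grows clockwise, looking onto the face. Stops at both ends. A snap spring (0.16 N m at the ends, nil half way; friction 0.03) pushes it to the nearer end. Off at the start.
- pump_grip (a point): On the axis of the black blade handle of the reactor pump's isolator, 27 mm out from the square metal face plate, 14 mm below the blade's outer edge. Blade 14 mm thick, 82 mm long: 38 mm to the blunt end, 44 mm to the pointer end (last 18 mm 10 mm thick and lower). Round flange at its foot, 50 mm across, 5 mm high. Axes turn with it: z out of the sloping face, y along the blade to the pointer end.
- other_isolator: Grey rotary isolator box, 118 x 90 x 55 mm, bolted on a sloping steel stand, 130 x 96 mm in plan; the box's top edge is 137 mm high. Origin: centre of the stand's underside; x level, away from the robot side; z up. The face rises along +x at 30 degrees from level: its outward normal leans 30 degrees from vertical towards -x. Twin of the other; on at the start, to stay on.
- other_handle (a joint): Handle of the second isolator, rad: 0 = off (blade level across the box, pointer to the box's +y), 1.571 = on (blade in line with the slope, pointer uphill). Grows clockwise, looking onto the face. Stops at both ends. A snap spring (0.16 N m at the ends, nil half way; friction 0.03) pushes it to the nearer end. On at the start.
- other_grip (a point): On the axis of the black blade handle of the second isolator, 27 mm out from the square metal face plate, 14 mm below the blade's outer edge. Blade 14 mm thick, 82 mm long: 38 mm to the blunt end, 44 mm to the pointer end (last 18 mm 10 mm thick and lower). Round flange at its foot, 50 mm across, 5 mm high. Axes turn with it: z out of the sloping face, y along the blade to the pointer end.
- bottle_a: White plastic additive bottle, 62 mm across, 135 mm tall. Loose; not part of the job. Origin: centre of its underside.
- bottle_b: Smaller white plastic additive bottle, 52 mm across, 115 mm tall. Loose; not part of the job. Origin: centre of its underside.
- jar: Low amber glass jar, 52 mm across, 60 mm tall, standing between the fixed units. Loose; not part of the job. Origin: centre of its underside.
- beaker: Small clear open beaker, 52 mm across, 62 mm tall, standing between the fixed units. Loose; not part of the job. Origin: centre of its underside.
- brush: Cleaning brush, 170 mm long, lying between the fixed units. Loose; not part of the job. Origin: centre of its underside.
- screwdriver: Screwdriver, 160 mm long, lying between the fixed units. Loose; not part of the job. Origin: centre of its underside.
- test_kit: Flat blue plastic test-kit case, 75 x 120 x 35 mm. Loose; not part of the job. Origin: centre of its underside.
Not all that is in view belongs to the job. What is shaped like the pump_isolator but green is not meant. What is shaped like the other_isolator but blue is not meant.

How it is judged:
By the outcome, as a careful person would: the job done as asked, in the order asked, and still so for the second after the job is handed in, with the robot touching nothing.
It also fails if it takes over 54 s, if anything falls off the work surface, if the arm or the gripper's body presses on something with over 40 N, if the wrist force passes 120 N, or if a joint passes its speed limit or range.

## Robot

A 6-joint arm with a two-finger parallel gripper is mounted at the origin on the work surface. World frame = base frame: x ahead of the robot, y to its left, z up, the work surface at z = 0. Lengths are in m, angles in rad, forces in N, time in s.
With the tool pointing down it reaches from about 0.3 to 0.75 m from the base axis. Payload 8.5 kg.
Tool frame: the origin (TCP) lies at the very end of the fingers, on their centre line; the grasp point (between the pads) lies manip.pinch_z behind it (manip.pinch_z is the distance from the TCP to the grasp point, in m); z points along the fingers, x is the direction in which the jaws open and shut, and the axes are right-handed (so a half turn about z gives the same grasp; the last joint's range is limited). The gripper opens to 88 mm and grips with 3 to 60 N. Pads are 18 mm wide; open, the fingers measure 123 mm over their backs; the gripper's body (75 mm by 187 mm) begins 45 mm behind the grasp point.
Start: joints at [-1.547, 0.381, 1.297, -0, 1.464, -0.215], TCP at [0.13, -0.534, 0.239] pointing down, gripper open.
Joint ranges: [-3.11, 3.11], [-0.89, 2.33], [0.22, 2.48], [-1.42, 4.56], [0.17, 2.85], [-2.88, 2.88]. Speed limits (rad/s): [2.39, 2.39, 3.14, 3.14, 3.14, 3.14].

## Interface

Orientations are given as a rotation vector (axis times angle).
In Python, from bench import manip, release, clamp, ik, imaging gives the robot as it stands. Calls block until the motion is done:
- manip.move_pose(position, orientation): joint-space move of the TCP to a pose.
- manip.move_l(position, frame=None, rate=0.15, force_limit=None): straight line of the TCP; frame=None keeps the orientation; rate is the mean speed in m/s. With force_limit (N) it stops when the force on the tool has changed by that much, and returns True; else False.
- manip.goto_joints(angles): joint-space move.
- release() and clamp(newtons=None): open the fingers fully, or close them until they stop; newtons is the grip in N (None keeps the last).
- manip.dwell(seconds).
- ik(position, orientation): joint angles nearest the present ones, or None.
- manip.observe(): the state.
- imaging.read_camera(name): name is "side" or "top" or "wrist"; returns the picture (384x512x3 uint8, red, green, blue); there is no depth.
- imaging.camera_info(name): a dict with "fx", "fy", "cx", "cy" (pixels), "R" (3x3) and "t" (3): a world point X has camera coordinates R X + t; the wrist camera has in their place "hand_eye" (4x4, takes a point from camera to tool coordinates, whose origin is the TCP and whose axes are the tool frame's). Camera axes: x right, y down, z forward; pixel columns grow to the right and rows downward; lengths in m; the calibration is good to about 2 mm. The wrist camera is an equidistant fisheye: a pixel r from the principal point sees the ray r / f radians off the axis. A picture is of the moment at which its call begins: read the wrist's pose just before it. camera_info takes no time and is no camera call.
A pose or a line that the arm cannot do raises manip.IKError and nothing moves.
- manip.finish_job(): hands the job in, once; it reports no verdict.
The state is a dict: "time": time; "joint_positions": joint angles; "qd": joint speeds; "joint_efforts": joint torques, N m; "tcp_pos": TCP position; "tcp_rot": TCP orientation; "contact_force": force on the tool from outside, world axes, zero at the start; "ft_torque": the same for the moment, N m; "finger_gap": finger opening in m.
Only numpy, scipy, OpenCV 4.12 (cv2) and the standard library are available. Lean on these libraries where they do the work, as an engineer would, in place of code of your own. Each camera call takes 0.05 s, during which the arm holds its last target.

## Working session

There is one attempt and no reset: what is moved stays moved. The work goes in short steps, each a Python script; the robot and the scene stay as the last script left them, time stands still between calls to the robot, and variables do not carry over. Pictures are saved under pics/ and viewed, and the job is handed in when it is done.

```bash
ls; mkdir -p pics; python3 - <<'E'
from bench import manip, release, clamp, ik, imaging
import cv2
print(manip.observe()); print(manip.pinch_z)
for n in ("side","top","wrist"):
    im=imaging.read_camera(n); cv2.imwrite(f"pics/{n}0.png",im[:,:,::-1]); print(n,imaging.camera_info(n))
E
```

```text
pics
{'time': 0.0, 'joint_positions': array([-1.54729973e+00,  3.81174149e-01,  1.29824426e+00,  3.19762839e-05,
        1.46359085e+00, -2.15304936e-01]), 'qd': array([-0.00017897,  0.0008415 , -0.00068988,  0.00030988,  0.00099387,
        0.00095555]), 'joint_efforts': array([ 8.41393557e-04, -4.37930775e+01, -2.24555737e+01,  7.13348365e-02,
        3.52667947e-02, -1.04266148e-04]), 'tcp_pos': array([ 0.13009247, -0.53411007,  0.23815507]), 'tcp_rot': array([-2.46935834e+00,  1.94032948e+00,  1.37653729e-03]), 'contact_force': array([ 0.08417972, -0.60802186,  0.19033736]), 'ft_torque': array([ 0.01077929, -0.00425241, -0.02165163]), 'finger_gap': 0.08797045407889224}
0.0187
side {'fx': 448.99030720318586, 'fy': 448.99030720318586, 'cx': 256.86205114669616, 'cy': 202.75499395942273, 'R': array([[-0.88223731, -0.47065417, -0.01191589],
       [-0.36207436,  0.6944481 , -0.62180703],
       [ 0.30093104, -0.54426692, -0.78307983]]), 't': array([0.51413198, 0.2111925 , 1.19454411])}
top {'fx': 353.66151207588393, 'fy': 353.66151207588393, 'cx': 254.22595220021216, 'cy': 191.75603391079804, 'R': array([[-0.01729504, -0.99984272,  0.00392645],
       [-0.98979916,  0.01656562, -0.14150334],
       [ 0.14141604, -0.00633371, -0.98992999]]), 't': array([0.10580602, 0.56913971, 1.0636037 ])}
wrist {'fx': 297.3186396354542, 'fy': 297.3186396354542, 'cx': 253.9790780435992, 'cy': 191.94841301890563, 'hand_eye': array([[ 9.99999859e-01,  3.58921538e-05, -5.29697780e-04,
         1.12772031e-04],
       [ 1.20529169e-04,  9.56313600e-01,  2.92342752e-01,
        -7.51507350e-02],
       [ 5.17050002e-04, -2.92342775e-01,  9.56313461e-01,
        -1.44840827e-01],
       [ 0.00000000e+00,  0.00000000e+00,  0.00000000e+00,
         1.00000000e+00]])}
```

View pics/top0.png

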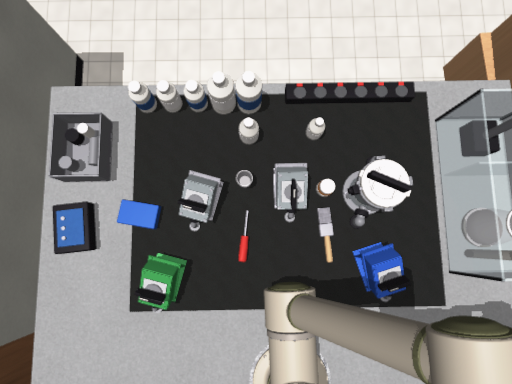

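View pics/side0.png

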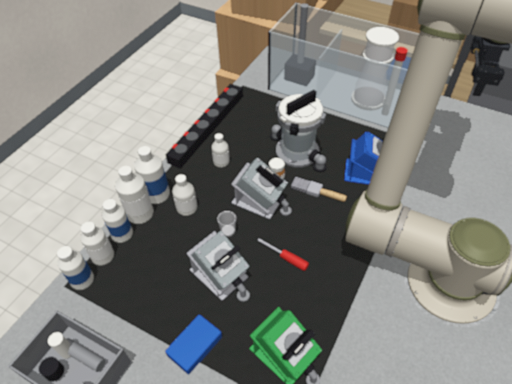

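View pics/wrist0.png

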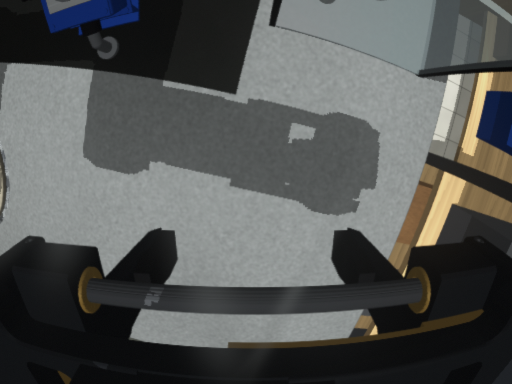

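The off isolator (pump) is the left grey one, with its blade level at about top pixel (195,204). The on one is at (291,188). The reactor lid bar is near (388,182). The arm clears all three. I'll zoom in.

```bash
python3 - <<'E'
import cv2,numpy as np
t=cv2.imread("pics/top0.png"); s=cv2.imread("pics/side0.png")
cv2.imwrite("pics/tz.png",np.hstack([cv2.resize(t[160:240,165:245],None,fx=5,fy=5,interpolation=2),cv2.resize(t[145:225,340:420],None,fx=5,fy=5,interpolation=2)]))
cv2.imwrite("pics/sz.png",np.hstack([cv2.resize(s[225:305,180:260],None,fx=5,fy=5,interpolation=2),cv2.resize(s[85:165,260:340],None,fx=5,fy=5,interpolation=2)]))
E
```

```text
(no output)
```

View pics/tz.png

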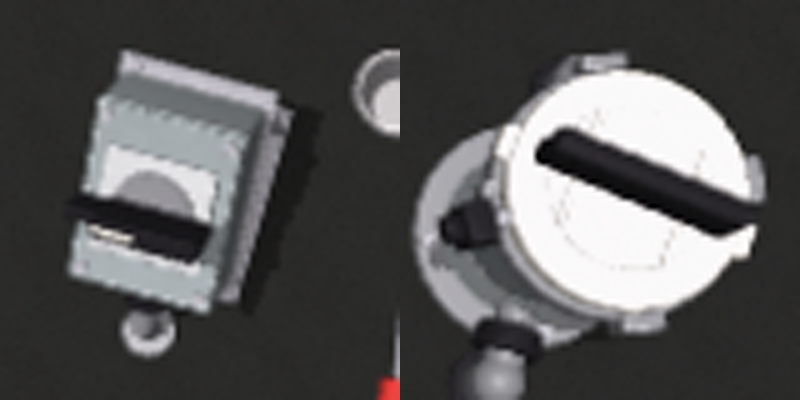

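View pics/sz.png

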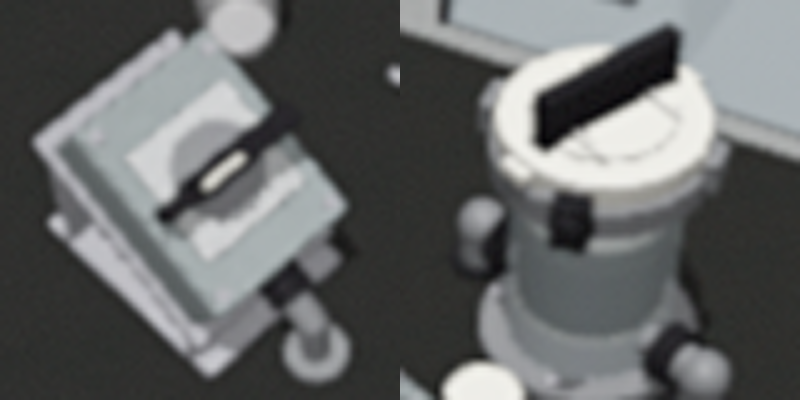

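```bash
cat > h.py <<'E'
import numpy as np, cv2
from scipy.spatial.transform import Rotation as Ro
from bench import manip, release, clamp, ik, imaging
def ray(n,uv,pose=None):
    c=imaging.camera_info(n); u=np.array(uv,float)
    if n=="wrist":
        d=np.array([(u[0]-c["cx"])/c["fx"],(u[1]-c["cy"])/c["fy"]]); r=np.hypot(*d)
        v=np.array([*(d*np.sinc(r/np.pi)),np.cos(r)])  # sin(r)/r
        H=c["hand_eye"]; p,rv=pose; R=Ro.from_rotvec(rv).as_matrix()
        return R@H[:3,3]+p, R@(H[:3,:3]@v)
    v=np.array([(u[0]-c["cx"])/c["fx"],(u[1]-c["cy"])/c["fy"],1])
    return -c["R"].T@c["t"], c["R"].T@(v/np.linalg.norm(v))
def plane(r,z): o,d=r; return o+d*(z-o[2])/d[2]
def tri(*rs):
    A=0;b=0
    for o,d in rs:
        P=np.eye(3)-np.outer(d,d); A=A+P; b=b+P@o
    X=np.linalg.solve(A,b); return X,[np.linalg.norm((np.eye(3)-np.outer(d,d))@(X-o)) for o,d in rs]
def pix(n,X,pose=None):
    c=imaging.camera_info(n)
    if n=="wrist":
        H=c["hand_eye"];p,rv=pose;R=Ro.from_rotvec(rv).as_matrix()
        v=H[:3,:3].T@(R.T@(np.array(X)-p)-H[:3,3]); a=np.arctan2(np.hypot(v[0],v[1]),v[2]); s=a/np.hypot(v[0],v[1])
        return np.array([c["cx"]+c["fx"]*s*v[0],c["cy"]+c["fy"]*s*v[1]])
    v=c["R"]@np.array(X)+c["t"]; return np.array([c["cx"]+c["fx"]*v[0]/v[2],c["cy"]+c["fy"]*v[1]/v[2]])
def frame(z,y):  # tool rotvec: tool z = z, y hint
    z=z/np.linalg.norm(z); y=y-z*(y@z); y/=np.linalg.norm(y)
    return Ro.from_matrix(np.column_stack([np.cross(y,z),y,z])).as_rotvec()
def snap(n,f):
    o=manip.observe(); im=imaging.read_camera(n); cv2.imwrite(f"pics/{f}.png",im[:,:,::-1]); return (o["tcp_pos"],o["tcp_rot"]),o
E
python3 - <<'E'
from h import *
T=lambda x,y,ox,oy:(ox+x/5-.4+.0,oy+y/5-.4)
# lid white ellipse
for n,win in(("top",(340,145,420,225)),("side",(260,80,345,165))):
    im=cv2.imread(f"pics/{n}0.png"); x0,y0,x1,y1=win
    m=((im.min(2)>200)).astype(np.uint8); mm=np.zeros_like(m); mm[y0:y1,x0:x1]=m[y0:y1,x0:x1]
    cs,_=cv2.findContours(mm,0,1); h=cv2.convexHull(np.vstack([c for c in cs if cv2.contourArea(c)>150]))
    e=cv2.fitEllipse(h); print(n,e); print(plane(ray(n,e[0]),.192))
    g=mm.copy()
    # bar: dark pixels within hull
    k=np.zeros_like(m); cv2.fillConvexPoly(k,h,1); ys,xs=np.where((k>0)&(im.max(2)<70)); 
    print(len(xs),cv2.minAreaRect(np.column_stack([xs,ys]).astype(np.float32)))
# bar ends from top zoom (top surface) z=.228
a=plane(ray("top",(340+152/5,145+148/5)),.228);b=plane(ray("top",(340+342/5,145+222/5)),.228)
print("bar",a,b,np.linalg.norm(a-b),np.degrees(np.arctan2(*(a-b)[[1,0]])))
for z in(.03,.04,.05,.06): print("port",z,plane(ray("top",(340+97/5,145+372/5)),z),plane(ray("side",(260+300/5,85+370/5)),z),plane(ray("side",(260+83/5,85+222/5)),z))
# pump
for p in((70,207),(210,235)): print("blade",plane(ray("top",(165+p[0]/5,160+p[1]/5)),.14))
print(tri(ray("top",(165+140/5,160+220/5)),ray("side",(180+225/5,225+170/5))))
E
```

```text
top ((384.8059387207031, 182.50257873535156), (45.26333236694336, 52.22079849243164), 115.78953552246094)
[ 0.56852956 -0.25612739  0.192     ]
351 ((388.8969421386719, 181.44578552246094), (44.758235931396484, 11.597088813781738), 27.758541107177734)
side ((300.1509704589844, 108.09952545166016), (28.913230895996094, 44.23353958129883), 86.88322448730469)
[ 0.56466392 -0.24721767  0.192     ]
245 ((299.51947021484375, 102.74909973144531), (9.353264808654785, 30.8867130279541), 60.75117111206055)
bar [ 0.58413602 -0.20623933  0.228     ] [ 0.54351927 -0.30235971  0.228     ] 0.10434964013216716 67.09296263681534
port 0.03 [ 0.47973783 -0.23048842  0.03      ] [ 0.47610386 -0.23111175  0.03      ] [ 0.66188271 -0.2918994   0.03      ]
port 0.04 [ 0.47914868 -0.22746411  0.04      ] [ 0.4731742  -0.22174742  0.04      ] [ 0.65717164 -0.28195218  0.04      ]
port 0.05 [ 0.47855952 -0.22443979  0.05      ] [ 0.47024454 -0.21238308  0.05      ] [ 0.65246056 -0.27200496  0.05      ]
port 0.06 [ 0.47797037 -0.22141547  0.06      ] [ 0.46731488 -0.20301875  0.06      ] [ 0.64774948 -0.26205774  0.06      ]
blade [0.53266607 0.3095535  0.14      ]
blade [0.51545619 0.23053704 0.14      ]
(array([0.52620147, 0.2737349 , 0.11490259]), [np.float64(0.001276203022688298), np.float64(0.0012762030226885818)])
```

Ports lie along about -18°, with 196 mm between the elbows (200 expected). The bar is at about 67°, so the lid is at about 0.09 rad. Next is a hover over the lid with the wrist camera.

```bash
python3 - <<'E'
from h import *
a=np.radians(67); c=np.array([.566,-.254,.30])
for s in(1,-1):
    y=s*np.array([np.cos(a),np.sin(a),0]); a2=np.radians(-18); y2=s*np.array([np.cos(a2),np.sin(a2),0])
    q=ik(c,frame(np.array([0,0,-1.]),y)); print(s,q); print(ik(c,frame(np.array([0,0,-1.]),y2)))
    if q is not None: best=q
y=np.array([np.cos(a),np.sin(a),0])
for s in(1,-1):
  n=np.array([-.5*np.cos(-.21),-.5*np.sin(-.21),.866]); by=np.array([np.sin(.21),np.cos(.21),0]); ux=np.cross(by,n)
  print(s,ux,ik(np.array([.525,.273,.13])+n*.1,frame(-n,s*by)),ik(np.array([.525,.273,.13])+n*.1,frame(-n,s*ux)))
E
```

```text
1 None
[-6.12375901e-01  4.79811207e-01  9.60493908e-01 -4.44089210e-16
  1.70128754e+00 -1.86901296e+00]
-1 [-6.12375901e-01  4.79811207e-01  9.60493908e-01 -4.44089210e-16
  1.70128754e+00 -2.10950173e-01]
[-6.12375901e-01  4.79811207e-01  9.60493908e-01 -4.44089210e-16
  1.70128754e+00  1.27257969e+00]
1 [ 0.84697477 -0.18052627  0.5       ] [ 0.46603978  0.29546302  1.60412967 -0.42369728  0.86481035 -2.24979394] [ 0.46603978  0.29546302  1.60412967 -0.42369728  0.86481035 -0.67899762]
-1 [ 0.84697477 -0.18052627  0.5       ] [ 0.46603978  0.29546302  1.60412967 -0.42369728  0.86481035  0.89179871] [ 0.46603978  0.29546302  1.60412967 -0.42369728  0.86481035  2.46259504]
```

```bash
python3 - <<'E'
from h import *
a=np.radians(67)
manip.move_pose([.566,-.254,.31],frame(np.array([0,0,-1.]),-np.array([np.cos(a),np.sin(a),0])))
p,o=snap("wrist","w1"); print(o["time"],p, pix("wrist",[.566,-.254,.228],p))
E
```

```text
2.0417 (array([ 0.5655129 , -0.25489391,  0.30983447]), array([ 3.07796920e+00, -6.28834426e-01, -5.74754531e-04])) [254.61158104 197.94309787]
```

View pics/w1.png

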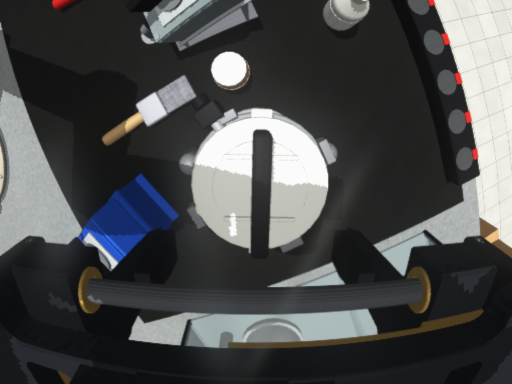

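The bar stands nearly vertical in the picture, from (262,133) to (260,255), with the latch at (210,113). The bar is a few px right of where I predicted it.

```bash
python3 - <<'E'
from h import *
o=manip.observe(); p=(o["tcp_pos"],o["tcp_rot"])
im=cv2.imread("pics/w1.png")
m=np.zeros(im.shape[:2],np.uint8); m[120:226,235:290]=(im.max(2)<75)[120:226,235:290]
pts=[]
for v in range(140,225,4):
    xs=np.where(m[v])[0]; 
    if len(xs): pts.append((v,xs.min(),xs.max()))
print(pts[::3])
def Wd(u,v,z=.228): return plane(ray("wrist",(u,v),p),z)
e1=Wd(262,131.5); e2=Wd(259.5,256); print(e1,e2,np.linalg.norm(e1-e2),(e1+e2)/2)
c=[(Wd(l,v)+Wd(r+1,v))/2 for v,l,r in pts]; c=np.array(c); d=c[-1]-c[0]
print("w",[round(np.linalg.norm(Wd(l,v)-Wd(r+1,v)),4) for v,l,r in pts][::4])
vx=cv2.fitLine(c[:,:2].astype(np.float32),cv2.DIST_HUBER,0,.001,.001).ravel(); print("yaw",np.degrees(np.arctan2(vx[1],vx[0])),vx)
# lid ellipse
w=np.zeros_like(m); w[100:250,180:340]=(im.min(2)>150)[100:250,180:340]
cs,_=cv2.findContours(w,0,1); h=cv2.convexHull(np.vstack([k for k in cs if cv2.contourArea(k)>300])); e=cv2.fitEllipse(h); print(e,Wd(*e[0],.192), np.linalg.norm(Wd(e[0][0]-66,e[0][1],.192)-Wd(e[0][0]+66,e[0][1],.192)))
for n,z in((188,161),.04),((332,151),.06): print(Wd(*n,z))
E
```

```text
[(140, np.int64(254), np.int64(271)), (152, np.int64(254), np.int64(270)), (164, np.int64(253), np.int64(270)), (176, np.int64(253), np.int64(270)), (188, np.int64(252), np.int64(270)), (200, np.int64(252), np.int64(269)), (212, np.int64(252), np.int64(269)), (224, np.int64(252), np.int64(268))]
[ 0.59196418 -0.20738916  0.228     ] [ 0.54909297 -0.30453416  0.228     ] 0.10618423579038433 [ 0.57052858 -0.25596166  0.228     ]
w [np.float64(0.0138), np.float64(0.0147), np.float64(0.0141), np.float64(0.0151), np.float64(0.0145), np.float64(0.0148)]
yaw 65.521545 [ 0.41435102  0.91011715  0.576077   -0.24446055]
((258.4277038574219, 178.33033752441406), (135.49429321289062, 141.99203491210938), 161.53277587890625) [ 0.57198672 -0.24896859  0.192     ] 0.12233295135082349
[ 0.47571316 -0.22179012  0.04      ]
[ 0.66866494 -0.2843677   0.06      ]
```

Bar centre is (0.5705, -0.256) at yaw 65.7° and the ports are at -18°, so the lid needs about 83.7° more. The measured sizes agree within 4 mm. Grasping now.

```bash
python3 - <<'E'
from h import *
a=np.radians(65.7); c=np.array([.5705,-.2555,0]); f=frame(np.array([0,0,-1.]),-np.array([np.cos(a),np.sin(a),0]))
manip.move_pose(c+[0,0,.25],f)
print(manip.move_l(c+[0,0,.201],rate=.08,force_limit=8)); o=manip.observe(); print(o["time"],o["tcp_pos"],o["contact_force"])
clamp(50); o=manip.observe(); print(o["time"],o["tcp_pos"],o["contact_force"],o["ft_torque"],o["finger_gap"])
q=o["joint_positions"].copy()
for d in (30,30,23.5):
    q[5]+=np.radians(d); manip.goto_joints(q); o=manip.observe(); R=Ro.from_rotvec(o["tcp_rot"]).as_matrix()
    print(o["time"],o["contact_force"].round(1),o["ft_torque"].round(3),o["finger_gap"],np.degrees(np.arctan2(-R[1,1],-R[0,1])))
p,o=snap("top","t2")
E
```

```text
False
3.2 [ 0.57076857 -0.25564534  0.20176291] [ 0.10393415  0.03082384 -0.085695  ]
4.2917 [ 0.57101079 -0.255751    0.20104096] [ 4.87302856 -2.57955461 -1.16162956] [-0.35319001 -0.74668105  0.06363727] 0.0159168649923787
4.8583 [ 9.4 -5.8 -3.9] [-0.765 -1.321  0.012] 0.01583980148476164 35.67104948836324
5.425 [ 13.2 -12.4  -6.8] [-1.61  -1.808 -0.061] 0.015612871990465722 5.627265321067157
5.9 [ 12.1 -17.2  -6.5] [-2.351 -1.782 -0.324] 0.015755870895369607 -17.956531603773126
```

View pics/t2.png

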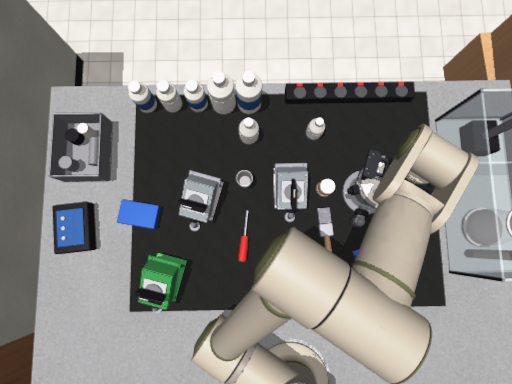

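```bash
python3 - <<'E'
from h import *
o=manip.observe(); q=o["joint_positions"].copy()
for d in (2,2,2,2):
    q[5]+=np.radians(d); manip.goto_joints(q); o=manip.observe(); R=Ro.from_rotvec(o["tcp_rot"]).as_matrix()
    print(o["time"],o["contact_force"].round(1),o["ft_torque"].round(3),o["finger_gap"],np.degrees(np.arctan2(-R[1,1],-R[0,1])))
    if abs(o["ft_torque"][2])>.9: break
E
```

```text
6.2 [ 2.6 -2.8 -1.6] [-0.109 -0.432  0.653] 0.015419812910083583 -19.87160575692731
6.45 [ 4.2 -3.2 -1.7] [-0.406 -0.391  1.142] 0.015938182609489926 -21.824435890828774
```

The torque sign changed and is now building against a stop. Release, rise and look.

```bash
python3 - <<'E'
from h import *
o=manip.observe(); q=o["joint_positions"].copy(); q[5]-=np.radians(2.5); manip.goto_joints(q)
release(); o=manip.observe(); print(o["time"],o["contact_force"],o["ft_torque"])
manip.move_l(o["tcp_pos"]+[0,0,.11],rate=.2)
p,o=snap("wrist","w3"); print(o["time"],p)
Wd=lambda u,v,z: plane(ray("wrist",(u,v),p),z)
im=cv2.imread("pics/w3.png"); c=[]
for v in range(145,222,4):
    xs=np.where(im[v,225:300].max(1)<75)[0]
    if len(xs): c.append((Wd(225+xs.min(),v,.228)+Wd(226+xs.max(),v,.228))/2)
c=np.array(c);vx=cv2.fitLine(c[:,:2].astype(np.float32),cv2.DIST_HUBER,0,.001,.001).ravel(); print("yaw",np.degrees(np.arctan2(vx[1],vx[0])),vx)
E
```

```text
7.8417 [-0.62347475 -0.19350744  0.53928855] [ 0.02111113  0.04358798 -0.04149854]
8.5417 (array([ 0.57247419, -0.25950046,  0.30976325]), array([ 1.81700278, -2.56277978,  0.01386004]))
yaw -18.600605 [ 0.94776505 -0.31896934  0.5913127  -0.2664053 ]
```

View pics/w3.png

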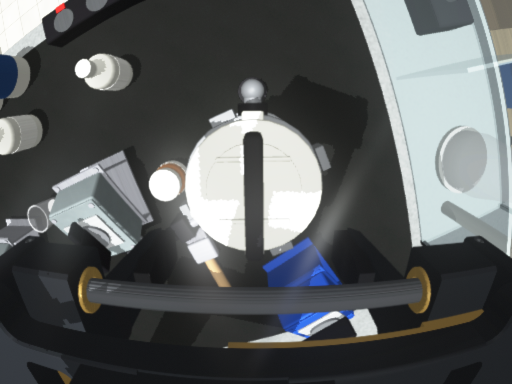

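The bar is now at -18.6° in line with the port (252,92). An unlatched lid would sit at least 7° short, so it's locked. On to the pump isolator.

```bash
python3 - <<'E'
from h import *
w=-.215; n=np.array([-.5*np.cos(w),-.5*np.sin(w),.866]); by=np.array([-np.sin(w),np.cos(w),0])
g=np.array([.525,.273,.132])
manip.move_pose(g+n*.13,frame(-n,by))
p,o=snap("wrist","w4"); print(o["time"],p,pix("wrist",g,p))
E
```

```text
11.5667 (array([0.46172087, 0.28670477, 0.24460056]), array([ 0.28217162,  2.60470894, -0.07531557])) [253.3104098  183.78751829]
```

View pics/w4.png

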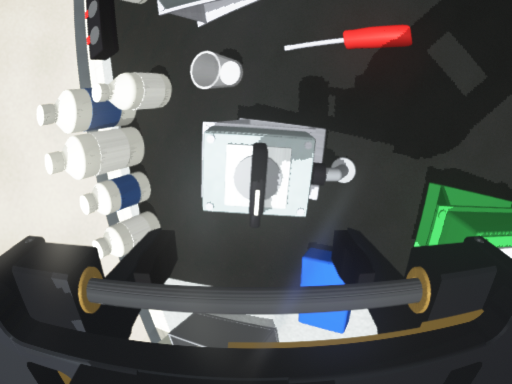

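```bash
python3 - <<'E'
import cv2
im=cv2.imread("pics/w4.png")[110:240,190:340]; cv2.imwrite("pics/w4z.png",cv2.resize(im,None,fx=5,fy=4.6,interpolation=2) if 0 else cv2.resize(im,None,fx=4.5,fy=4.5,interpolation=2))
E
```

```text
(no output)
```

View pics/w4z.png

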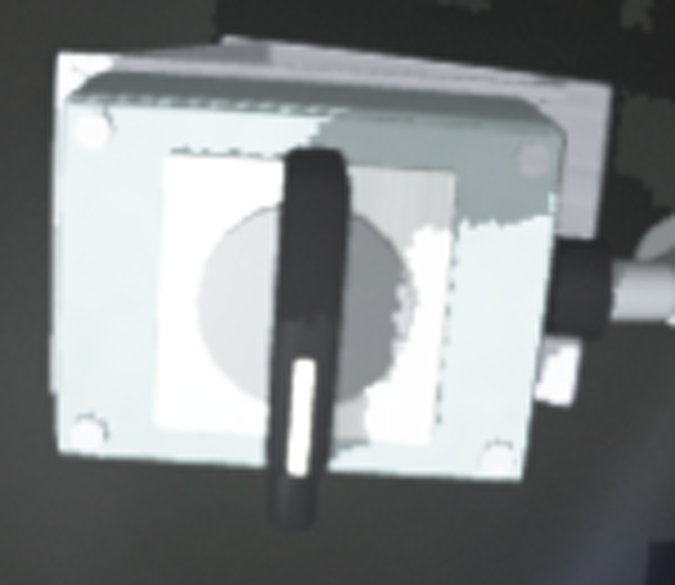

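The pointer end is low in the picture, towards the box's +y. The plate corners in the zoom are (170,152), (455,172), (432,443) and (155,428).

```bash
python3 - <<'E'
from h import *
o=manip.observe(); p=(o["tcp_pos"],o["tcp_rot"])
W=lambda x,y: ray("wrist",(190+(x+.5)/4.5-.5,110+(y+.5)/4.5-.5),p)
R=Ro.from_rotvec(p[1]).as_matrix(); n=-R[:,2]; 
c=plane(W(300,299),.1085); print("plate c",c, "flange c",plane(W(305,305),.1085+.005*.866))
def pl(r): oo,d=r; return oo+d*((c-oo)@n)/(d@n)
P=[pl(W(*k)) for k in((170,152),(455,172),(432,443),(155,428))]; 
print("plate sides",[np.linalg.norm(P[i]-P[(i+1)%4]).round(4) for i in range(4)])
L=lambda X:R.T@(X-p[0])
for i in range(4): print(L(P[i]).round(4))
B=[pl(W(*k)) for k in((92,128),(533,158),(500,460),(90,433))]
print("bolts",[np.linalg.norm(B[i]-B[(i+1)%4]).round(4) for i in range(4)],L(sum(B)/4),[b[2].round(4) for b in B],sum(B)/4)
F=[pl(W(*k)) for k in((65,98),(562,125),(522,480),(58,452))];print("face",[np.linalg.norm(F[i]-F[(i+1)%4]).round(4) for i in range(4)],[f[2].round(4) for f in F])
d=(P[2]+P[1]-P[0]-P[3]); print("downhill xy yaw plate",np.degrees(np.arctan2(-d[1],-d[0]))); d=(B[2]+B[1]-B[0]-B[3]); print("bolts",np.degrees(np.arctan2(-d[1],-d[0])))
d=(P[2]+P[3]-P[0]-P[1]);print("y yaw",np.degrees(np.arctan2(-d[0],d[1])));d=(B[2]+B[3]-B[0]-B[1]);print("y yaw",np.degrees(np.arctan2(-d[0],d[1])))
# blade outer edge, at c+41mm
e1=c+n*.041
def pb(r,h): oo,dd=r; return oo+dd*((c+n*h-oo)@n)/(dd@n)
for k in((318,152),(303,355),(293,525)): print("blade",L(pb(W(*k),.041)))
print("tool c",L(c),"grip",c+.027*n)
E
```

```text
plate c [0.53454802 0.26950938 0.1085    ] flange c [0.53087039 0.27031728 0.11283   ]
plate sides [np.float64(0.0648), np.float64(0.0655), np.float64(0.0665), np.float64(0.0663)]
[-0.0262 -0.0356  0.1553]
[ 0.0385 -0.0311  0.1553]
[0.035  0.0343 0.1553]
[-0.0313  0.0305  0.1553]
bolts [np.float64(0.1005), np.float64(0.0736), np.float64(0.0992), np.float64(0.0732)] [ 0.00431015 -0.00133437  0.15526064] [np.float64(0.1321), np.float64(0.0819), np.float64(0.0842), np.float64(0.1337)] [0.53363404 0.26956186 0.10797799]
face [np.float64(0.113), np.float64(0.0866), np.float64(0.113), np.float64(0.0853)] [np.float64(0.1351), np.float64(0.0787), np.float64(0.0814), np.float64(0.1378)]
downhill xy yaw plate -16.583545226381723
bolts -16.92634705531506
y yaw -15.607585406722652
y yaw -15.025946227373227
blade [ 0.0064225  -0.04100128  0.11426064]
blade [0.00357859 0.00025697 0.11426064]
blade [0.00157092 0.03768009 0.11426064]
tool c [ 0.00326624 -0.00118987  0.15526064] grip [0.52135947 0.27239663 0.13188217]
```

```bash
python3 - <<'E'
from h import *
o=manip.observe(); p=(o["tcp_pos"],o["tcp_rot"])
W=lambda x,y: ray("wrist",(190+(x+.5)/4.5-.5,110+(y+.5)/4.5-.5),p)
T=lambda x,y: ray("top",(165+(x+.5)/5-.5,160+(y+.5)/5-.5))
S=lambda x,y: ray("side",(180+(x+.5)/5-.5,225+(y+.5)/5-.5))
print("uphill -y",tri(W(170,152),T(218,172)),"uphill +y",tri(W(155,428),T(107,147)))
# side: plate corners: uphill+y? 
print("pointer tip",tri(W(293,525),T(68,205)),"blunt",tri(W(318,152),T(207,240)))
print("3v uphill -y",tri(W(170,152),T(218,172),S(222,80)),"downhill -y",tri(W(455,172),S(300,178)))
print("uphill +y", tri(W(155,428),S(128,155)),"downhill +y",tri(W(432,443),S(212,262)))
E
```

```text
uphill -y (array([0.55541682, 0.23018684, 0.11849262]), [np.float64(0.0003031795993835857), np.float64(0.0003031795993835823)]) uphill +y (array([0.56971615, 0.29318034, 0.12688052]), [np.float64(0.0005400291093687732), np.float64(0.0005400291093686432)])
pointer tip (array([0.53600851, 0.31612649, 0.12776861]), [np.float64(0.0017489035073895466), np.float64(0.0017489035073896795)]) blunt (array([0.51580298, 0.23611851, 0.12043268]), [np.float64(0.00020516491722158542), np.float64(0.00020516491722152616)])
3v uphill -y (array([0.55444876, 0.22999396, 0.11936049]), [np.float64(0.0005912007950614595), np.float64(0.0008086061147067051), np.float64(0.001120171957860698)]) downhill -y (array([0.49926762, 0.24687012, 0.0896452 ]), [np.float64(0.0003329606198946551), np.float64(0.0003329606198947377)])
uphill +y (array([0.5688217 , 0.29365261, 0.12750062]), [np.float64(0.0003401225745304972), np.float64(0.0003401225745304863)]) downhill +y (array([0.514239  , 0.31008436, 0.09287759]), [np.float64(0.0008345386782539898), np.float64(0.0008345386782540317)])
```

The plate centre agrees across three views: (0.5345, 0.270, 0.108), against an expected height of about 0.108. Its sides are 65 mm square, and box and blade yaw is about -15.8°. Grasp and turn.

```bash
python3 - <<'E'
from h import *
w=np.radians(-15.8); n=np.array([-.5*np.cos(w),-.5*np.sin(w),.866]); by=np.array([-np.sin(w),np.cos(w),0])
c=np.array([.5343,.2698,.1080]); f=frame(-n,by)
manip.move_pose(c+n*.07,f)
print(manip.move_l(c+n*.012,rate=.07,force_limit=8)); o=manip.observe(); print(o["time"],o["tcp_pos"],c+n*.012,o["contact_force"])
clamp(50); o=manip.observe(); print(o["time"],o["contact_force"].round(1),o["ft_torque"].round(2),o["finger_gap"])
q=o["joint_positions"].copy()
for d in (30,30,29):
    q[5]+=np.radians(d); manip.goto_joints(q); o=manip.observe()
    print(o["time"],o["contact_force"].round(1),np.round(o["ft_torque"]@n,3),o["finger_gap"])
    if np.linalg.norm(o["contact_force"])>60: break
E
```

```text
False
13.025 [0.5285765  0.27151178 0.11867983] [0.52852669 0.27143368 0.118392  ] [0.77121418 0.2635456  0.037924  ]
14.1417 [ 7.6 -3.7 -4.3] [-0.15 -0.6  -0.21] 0.0134103984274035
14.7083 [ 6.  -1.5 -4.7] 0.026 0.013946891316670948
15.275 [-2.6  4.2  1.4] -0.164 0.013366688447323267
15.825 [-2.5  6.6 -1.8] -0.204 0.013343738611153674
```

```bash
python3 - <<'E'
from h import *
o=manip.observe(); q=o["joint_positions"].copy(); n=-Ro.from_rotvec(o["tcp_rot"]).as_matrix()[:,2]
for d in (2,2,2,2):
    q[5]+=np.radians(d); manip.goto_joints(q); o=manip.observe()
    print(o["time"],o["contact_force"].round(1),np.round(o["ft_torque"]@n,3),o["finger_gap"])
    if o["ft_torque"]@n>.5: break
q[5]-=np.radians(2); manip.goto_joints(q); release(); o=manip.observe(); print(o["time"],o["contact_force"])
manip.move_l(o["tcp_pos"]+n*.12,rate=.2)
p,o=snap("wrist","w5")
im=cv2.imread("pics/w5.png")[80:250,150:350]; cv2.imwrite("pics/w5z.png",cv2.resize(im,None,fx=3.4,fy=3.4,interpolation=2)); print(o["time"],p)
E
```

```text
16.075 [-0.1  3.3  0.2] -0.03 0.013709476357567163
16.325 [-2.5  4.8  2.7] 0.615 0.013716842942577911
17.7417 [-0.10676405 -0.23523246  0.587637  ]
18.4917 (array([0.47094238, 0.28790397, 0.22160149]), array([2.16025318, 1.60812331, 0.43999354]))
```

View pics/w5z.png

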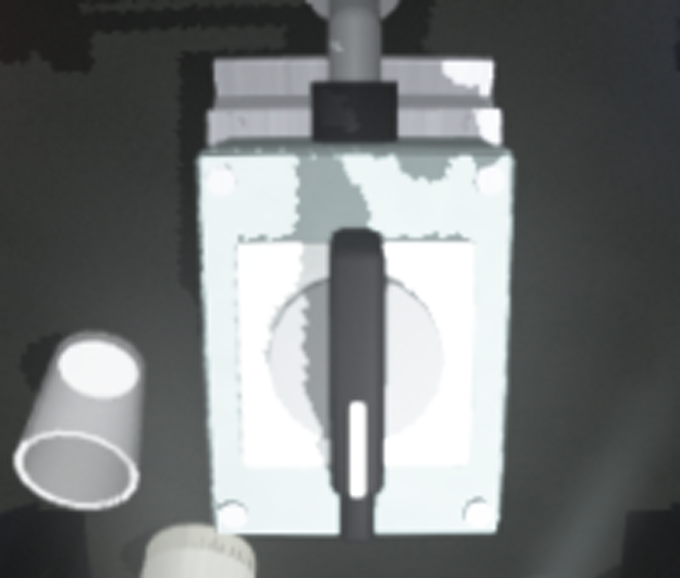

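The blade is in line with the slope (x about 357), with the pointer uphill, away from the cable gland. One last look from the fixed cameras before handing in.

```bash
python3 - <<'E'
from h import *
o=manip.observe(); q=o["joint_positions"].copy(); q[1]-=.45; manip.goto_joints(q)
snap("top","t6"); p,o=snap("side","s6"); print(o["time"],o["tcp_pos"])
cv2.imwrite("pics/f6.png",np.hstack([cv2.resize(cv2.imread(f"pics/{k}.png"),(400,300)) for k in("t6","s6")]))
a=cv2.imread("pics/s6.png");cv2.imwrite("pics/f6z.png",cv2.resize(a[75:300,150:350],None,fx=2.6,fy=2.6,interpolation=2))
E
```

```text
19.5667 [0.3885296  0.24325034 0.44992657]
```

View pics/t6.png

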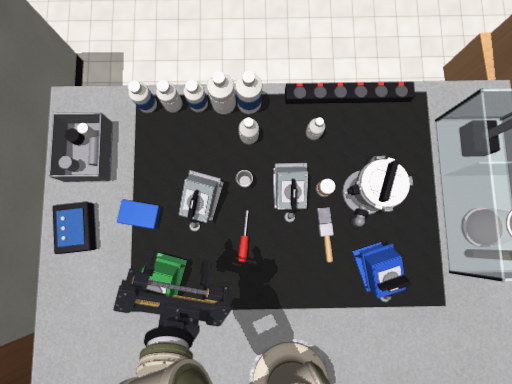

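View pics/f6z.png

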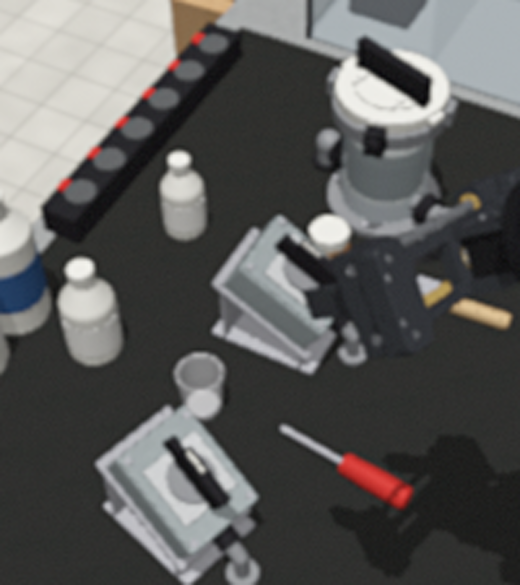

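The lid bar lies in line with the ports and both grey isolators point uphill. The loose items are where they started, and the arm is clear of everything at z = 0.45.

```bash
python3 - <<'E'
from h import *
print(manip.finish_job())
E
```

```text
the job is handed in; nothing more can be done
None
```

I locked the reactor lid first, then turned the pump isolator (the left-hand grey one) from off to on. I then let go, backed off and handed the job in at about 19.6 s of the 54 s allowed.

- **Lid:** I gripped the bar and turned it about 84° clockwise until it met the stop. The wrist camera then showed the bar at -18.6°, against about -18° for the ports. A lid that had not clicked would have sat at least 7° short of that.
- **Pump isolator:** I turned the handle until torque built up against the stop (about 0.6 N m). The pictures show the blade in line with the slope and the pointer uphill.
- **Rest of the bench:** The final top view shows the other isolator still on and the loose items apparently where they started. I judged that by eye, not by measuring.
- **Disagreements:** Wrist-camera lengths came out about 4% short of the sizes given. While turning the lid, the sideways force reached about 22 N because my centre was slightly off. It fell to about 5 N once the lid reached the stop.

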